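# Weigh a lamp bracket on a spring scale

### The job

Weigh the cast lamp bracket: hang it by its eye on the hook of the spring scale, easing its weight on slowly until the spring just carries it, so that the scale is not jolted or overloaded, let go and wait until it hangs still. Then slide the marker down by its black knob until its flag is level with the scale's pointer, and leave the bracket hanging at rest; do not disturb the paper roll, jar and paint tube.

Things in the scene. Friction and masses are not known exactly. Their poses are not given: they have to be found in the camera images.
- bracket: Loose dark cast-iron lamp bracket, under 1 kg, upright on its foot. Origin: centre of the underside; z up; x is the eye's axis (same from either side). Foot 60 x 48 x 22 mm (x, y, z), stem 14 x 20, eye ring centred 75 mm up, 10 mm thick in x, hole 24 mm, outside 38 mm across; on it an upright tongue, 10 mm in x, 24 mm in y, 90 to 126 mm up, to be gripped from above across its 24 mm.
- eye (a point): Centre of the hole of the bracket's eye, 75 mm above the centre of its underside; axes as the bracket's.
- scale: Spring scale, fixed to the counter: grey base plate 130 mm wide, 12 mm high, x from -160 to +60 mm; two 8 mm steel rods 60 mm apart in y; grey bridge over them, top 232 mm above the counter. Origin: on the counter midway between the rods; z up; the hook reaches out to its -x. White plate with ticks every 5 mm on its +x side.
- carriage (a joint): The reading: how far the sprung carriage with hook and pointer has moved down, in m (0 empty, stop at 0.060). The spring gives 130 N/m, from 0 N at 0, and is lightly damped: a load dropped on, or let go before or after the spring just carries it, bounces. Moving it faster than 60 mm/s jolts it, over 12 N overloads it.
- hook (a point): Saddle of the hook, on the 8 mm bar's centre line, 120 mm to -x of the scale's origin, 160 mm above the counter when empty; moves with the carriage; axes as the scale's. The bar runs along x; from here it rises 10 mm over 20 mm to its free end towards -x, and as much the other way, then level to the carriage. A hung bracket has its eye's centre about 6 mm below this point, eye axis along the bar.
- pointer (a point): Tip of the dark pointer blade on the scale's +x side; moves down with the carriage.
- marker (a joint): How far the marker has been slid down, in m (0 top, 0.060 bottom). It stays where it is left; friction about 2.5 N. Its flag is level with the pointer when this equals the reading of the carriage.
- flag (a point): Tip of the marker's dark flag blade, facing the pointer's tip across a 4 mm gap.
- knob (a point): Centre of the marker's black round knob (24 mm in diameter, 22 mm high, upright) on top of the marker's rod, 55 mm to the scale's +y from its origin and 311 mm above the counter when the marker is at 0; moves down with the marker.
- roll: Roll of white paper standing on end, 56 mm in diameter, 110 mm high; origin at the centre of its underside. Leave alone.
- jar: Small jar with black cap, 48 mm in diameter, 60 mm high; origin at the centre of its underside. Leave alone.
- tube: Paint tube lying flat, about 90 x 28 x 16 mm; origin at the centre of its underside. Leave alone.
There are look-alikes about, which are no part of the job. What is shaped like the bracket but green is not meant.

How it is judged:
By the outcome, as a careful person would: the job done as asked, in the order asked, and still so for the second after the job is handed in, with the robot touching nothing.
It also fails if it takes over 64 s, if anything falls off the work surface, if the arm or the gripper's body presses on something with over 40 N, if the wrist force passes 120 N, or if a joint passes its speed limit or range.

### The arm

A 6-joint arm with a two-finger parallel gripper is mounted at the origin on the work surface. World frame = base frame: x ahead of the robot, y to its left, z up, the work surface at z = 0. Lengths are in m, angles in rad, forces in N, time in s.
With the tool pointing down it reaches from about 0.35 to 0.85 m from the base axis. Payload 8.1 kg.
Tool frame: the origin (TCP) lies at the very end of the fingers, on their centre line; the grasp point (between the pads) lies 19 mm behind it; z points along the fingers, y is the line along which they close (so a half turn about z gives the same grasp; the last joint's range is limited). The gripper opens to 93 mm and grips with 3 to 60 N. Pads are 15 mm wide; open, the fingers measure 128 mm over their backs; the gripper's body (75 mm by 188 mm) begins 65 mm behind the grasp point.
Start: joints at [1.117, 0.13, 1.488, -0, 1.523, -0.085], TCP at [0.216, 0.56, 0.219] pointing down, gripper open.
Joint ranges: [-2.96, 2.96], [-0.89, 2.26], [0.02, 2.5], [-1.34, 4.48], [0, 2.73], [-2.66, 2.66]. Speed limits (rad/s): [2.39, 2.39, 2.79, 3.14, 3.14, 3.14].

### API

Orientations are given as a 3x3 rotation matrix whose columns are the frame's x, y, z axes.
In Python, from station import manip, capture, get_calibration, find_in, mark_of gives the robot as it stands.
- The arm moves only by the tool carry_out, never from a script. Its argument "rows" is text: rows parted by semicolons, each of 4 numbers parted by spaces: the shift along the tool's x, y, z in units of 30 mm (1.0 is 30 mm), then the turn about the tool's z in units of 6 degrees (1.0 is 6 degrees). In form: tx ty tz twist; .... A call has 1 to 5 rows; each row shifts and turns the commanded pose from where the row before left it, along the tool's axes as they then stand; what a row does not reach is not made up. A row lasts 1/12 s, in which the tool goes at most 41.7 mm and 7.16 degrees, less where a joint would pass 70% of its speed; a pose out of reach is approached as far as the arm can. A call is refused whole if a number of a shift passes 1 or a number of a turn 1, either way. A call with a gripper value outside its range is refused whole. "jaw" is the opening, from 0 (shut) to 1 (fully open), set as the call begins (left out, the last holds). The fingers move at their own pace and stop on an object; "squeeze" is the grip in N (left out, the last holds). Time passes only in rows, so rows that do not move let the fingers close. It gives the time, the measured TCP pose, the force, the opening and the grip force at its end, in the units of the state.
- manip.observe(): the state, without advancing time (a new reading comes with each control period).
- capture(name): name is "scene" or "top" or "wrist"; returns the picture (480x640x3 uint8, blue, green, red); there is no depth.
- get_calibration(name): a dict with "camera_matrix" (3x3 intrinsics, pixels), "D" ([k1, k2, p1, p2, k3] as OpenCV has them; the pictures are not rectified), "view" (4x4, takes a point from world to camera coordinates). Camera axes: x right, y down, z forward; pixel columns grow to the right and rows downward; lengths in m; the calibration is good to about 2 mm. A picture is of the moment at which its call begins: read the wrist's pose just before it. get_calibration takes no time and is no camera call; for the wrist camera it gives the pose at the moment of the call.
- manip.finish_job(): hands the job in; it is judged then, once.
Trained networks look in the newest picture that a camera, given by its name, has taken for a name from the list of things; names that differ only in an ending like _2 or _b are one class to them, and where a whole thing is asked for, a point or a joint stands for the part that bears it (a point fixed in the world has none). Each returns a list of dicts, best first, with "confidence" (0 to 1); they miss things now and then, are a little off and sometimes report something else, mostly with a low value. They report only what shows in the picture. A call takes as long as a camera call. They do not tell look-alikes from the thing itself.
- find_in(label, camera): "pixel" ([column, row] in pixels, amid what is visible of it).
- mark_of(label, camera): "pixel" ([column, row] in pixels: a listed point, or the origin of a listed thing).
The state is a dict: "t": time; "q": joint angles; "dq": joint speeds; "tau": joint torques, N m; "ee_pos": TCP position; "ee_rot": TCP orientation; "contact_force": force on the tool from outside, world axes, zero at the start; "ft_torque": the same for the moment, N m; "width": opening from 0.0 (shut) to 1.0 (fully open); "grip_force": force on a finger pad.
Only numpy, scipy, OpenCV 4.12 (cv2) and the standard library are available. Lean on these libraries where they do the work, as an engineer would, in place of code of your own. Each camera call takes 0.05 s, during which the arm holds its last target. There are 200 camera calls.

## Working session

There is one attempt and no reset: what is moved stays moved. The work goes in short steps, Python scripts to look and compute and a tool call to move; the robot and the scene stay as the last step left them, time stands still between calls to the robot, and variables do not carry over. Pictures are saved under pics/ and viewed, at most 10 in all, crops included, and the job is handed in when it is done.

Besides the shell and the picture viewer there is one more tool, called after "Call:" as name(argument=value, ...) on one line, values as JSON. carry_out: Moves the arm, as the interface text tells. Its arguments: {"type":"object","properties":{"rows":{"type":"string"},"jaw":{"type":"number"},"squeeze":{"type":"number"}},"required":["rows"]}

```bash
mkdir -p pics
cat > h.py <<'E'
import numpy as np, cv2
from station import manip, capture, get_calibration, find_in, mark_of
def ray(px,cam,cal=None):
    c=cal or get_calibration(cam); K=np.array(c["camera_matrix"]);D=np.array(c["D"],float);V=np.array(c["view"])
    u=cv2.undistortPoints(np.array([[px]],float),K,D)[0,0]
    R=V[:3,:3];o=-R.T@V[:3,3];return o,R.T@np.array([u[0],u[1],1])
def atz(px,cam,z):
    o,d=ray(px,cam);return o+d*(z-o[2])/d[2]
def tri(obs):
    A=np.zeros((3,3));b=np.zeros(3);L=[]
    for px,cam in obs:
        o,d=ray(px,cam);d=d/np.linalg.norm(d);P=np.eye(3)-np.outer(d,d);A+=P;b+=P@o;L.append((o,d,P))
    p=np.linalg.solve(A,b);return p,[round(float(np.linalg.norm(P@(p-o)))*1000,1) for o,d,P in L]
def proj(p,cam):
    c=get_calibration(cam);V=np.array(c["view"]);K=np.array(c["camera_matrix"]);D=np.array(c["D"],float)
    return cv2.projectPoints(np.array([p],float),cv2.Rodrigues(V[:3,:3])[0],V[:3,3],K,D)[0][0,0]
E
python3 - <<'E'
from h import *
np.set_printoptions(precision=4,suppress=True)
ims={}
for c in("scene","top"):
    ims[c]=capture(c);cv2.imwrite(f"pics/{c}0.png",ims[c])
    for l in("bracket","eye","hook","scale","knob","pointer","flag","roll","jar","tube"):
        print(c,l,[(np.round(m["pixel"],1).tolist(),round(m["confidence"],2)) for m in mark_of(l,c)[:4]])
s=manip.observe();print(s["t"],s["ee_pos"],s["ee_rot"])
E
```

```text
scene bracket [([307.6, 219.2], 0.94), ([272.5, 240.0], 0.91), ([341.0, 204.8], 0.59)]
scene eye [([273.0, 222.1], 0.92), ([341.4, 187.7], 0.79), ([308.7, 202.6], 0.66)]
scene hook [([334.5, 264.5], 0.91), ([427.8, 363.8], 0.7), ([307.5, 215.8], 0.61)]
scene scale [([296.7, 317.8], 0.73)]
scene knob [([309.8, 270.6], 0.59)]
scene pointer [([294.7, 303.8], 0.56)]
scene flag [([293.4, 304.7], 0.75)]
scene roll [([220.3, 237.4], 0.58)]
scene jar [([429.2, 365.0], 0.57)]
scene tube [([293.1, 184.6], 0.78), ([221.1, 235.6], 0.51)]
top bracket [([409.4, 281.7], 0.94), ([416.0, 329.8], 0.84), ([396.5, 235.2], 0.73)]
top eye [([413.3, 277.6], 0.9), ([400.7, 226.8], 0.68), ([420.9, 328.1], 0.56), ([278.6, 215.6], 0.55)]
top hook []
top scale [([276.2, 215.7], 0.78)]
top knob [([236.7, 184.5], 0.74)]
top pointer [([257.0, 191.8], 0.77)]
top flag [([256.2, 191.3], 0.77)]
top roll [([424.6, 170.2], 0.82), ([255.6, 190.6], 0.73)]
top jar [([170.0, 331.2], 0.63)]
top tube [([483.3, 289.2], 0.81)]
1.1 [0.2163 0.5597 0.2186] [[-0.9328  0.3605 -0.    ]
 [ 0.3605  0.9328 -0.    ]
 [ 0.     -0.     -1.    ]]
```

View pics/scene0.png

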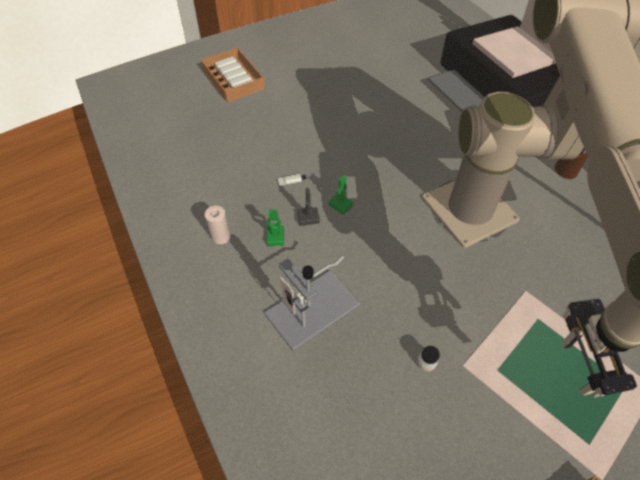

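View pics/top0.png

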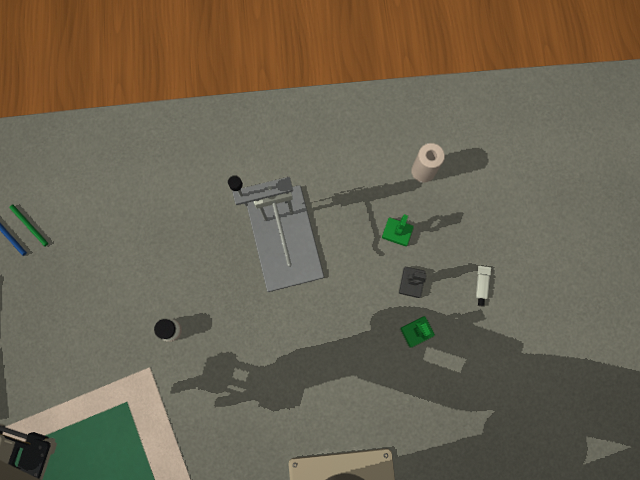

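The scene picture shows two green look-alikes (scene (273,240) and (341,205); top (397,235) and (417,330)) and one dark bracket between them (scene (308,219), top (409,282)). I choose the dark one. The scale is at top (285,240) with its knob at (235,183). The roll (430,160), tube (484,285) and jar (165,329) stand clear of these.

Run:
```python
from h import *
np.set_printoptions(precision=4,suppress=True)
print("bracket",atz([409.4,281.7],"top",0),tri([([409.4,281.7],"top"),([307.6,219.2],"scene")]))
print("eye",tri([([413.3,277.6],"top"),([308.7,202.6],"scene")]), atz([413.3,277.6],"top",.075))
print("knob top",atz([235,183.5],"top",.322),tri([([236.7,184.5],"top"),([309.8,270.6],"scene")]))
print("scale",atz([276.2,215.7],"top",0),tri([([276.2,215.7],"top"),([296.7,317.8],"scene")]))
print("jar,roll,tube",atz([170,331],"top",0),atz([424.6,170.2],"top",0),atz([483,289],"top",0))
for p in([268,292],[324,278]): print("corner",atz(p,"top",.012))
print("hook tip",atz([290,265],"top",.17), "bar root",atz([276,204],"top",.17))
print("greens",atz([396.5,235],"top",0),atz([416,330],"top",0))
a=cv2.imread("pics/top0.png")[170:345,220:450];b=cv2.imread("pics/scene0.png")[160:350,240:390]
a=cv2.resize(a,None,fx=2,fy=2,interpolation=2);b=cv2.resize(b,None,fx=2.2,fy=2.2,interpolation=2)
o=np.zeros((max(a.shape[0],b.shape[0]),a.shape[1]+b.shape[1],3),np.uint8);o[:a.shape[0],:a.shape[1]]=a;o[:b.shape[0],a.shape[1]:]=b
print(o.shape);cv2.imwrite("pics/crop1.png",o)
```

```text
bracket [ 0.4551 -0.193   0.    ] (array([ 0.4565, -0.1943, -0.0018]), [1.5, 1.5])
eye (array([ 0.4545, -0.1903,  0.0793]), [0.9, 0.9]) [ 0.4544 -0.1904  0.075 ]
knob top [0.6173 0.1364 0.322 ] (array([0.6191, 0.1359, 0.3077]), [0.7, 0.7])
scale [0.6345 0.0895 0.    ] (array([0.6325, 0.0873, 0.0145]), [2.1, 2.1])
jar,roll,tube [0.3975 0.3437 0.    ] [ 0.7092 -0.2611  0.    ] [ 0.4226 -0.3546  0.    ]
corner [0.4614 0.1207 0.012 ]
corner [ 0.4804 -0.0047  0.012 ]
hook tip [0.4908 0.0605 0.17  ] bar root [0.6154 0.0777 0.17  ]
greens [ 0.5633 -0.1773  0.    ] [ 0.348  -0.1942  0.    ]
(418, 790, 3)
```

View pics/crop1.png

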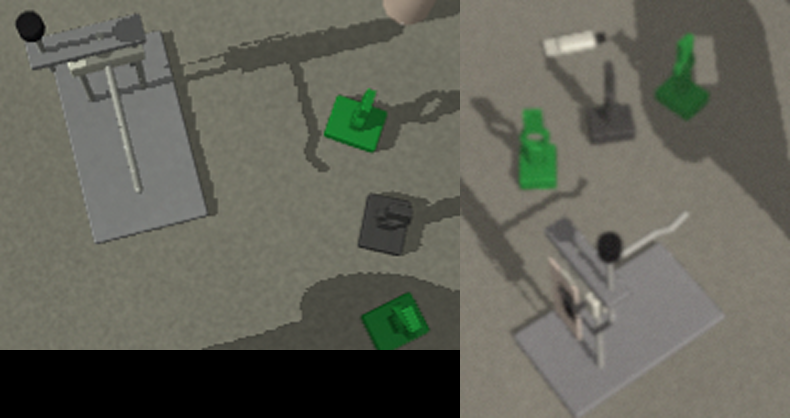

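The crop confirms that the middle thing is dark and bracket-shaped. Its foot's long side runs almost along world x, and its tongue is broad along y. From the scale's front edge, its origin is about (0.629, 0.082) with yaw about 8.6°. That predicts the knob at (0.621, 0.136), which matches the measured position.

Call:
carry_out(rows="-0.8 -1 -0.2 0; -0.8 -1 -0.2 0; -0.8 -1 -0.2 0; -0.8 -1 -0.2 0; -0.8 -1 -0.2 0", jaw=0.8)

```text
t: 1.52
ee_pos: [0.2742, 0.3749, 0.2488]
ee_rot: [[-0.933, 0.36, 0.0], [0.36, 0.933, -0.0], [-0.0, 0.0, -1.0]]
contact_force: [1.2, -0.8, -0.2]
width: 0.803
grip_force: 0.0
```

Call:
carry_out(rows="-0.8 -1 0 0; -0.8 -1 0 0; -0.8 -1 0 0; -0.8 -1 0 0; -0.8 -1 0 0")

```text
t: 1.93
ee_pos: [0.3321, 0.1917, 0.2489]
ee_rot: [[-0.933, 0.36, 0.001], [0.36, 0.933, 0.0], [-0.001, 0.001, -1.0]]
contact_force: [0.9, -0.1, 0.1]
width: 0.8
grip_force: 0.0
```

Call:
carry_out(rows="-0.8 -1 0 0; -0.8 -1 0 0; -0.8 -1 0 0; -0.8 -1 0 0; -0.8 -1 0 0")

```text
t: 2.35
ee_pos: [0.3901, 0.0082, 0.2491]
ee_rot: [[-0.933, 0.361, 0.001], [0.361, 0.933, -0.0], [-0.001, 0.0, -1.0]]
contact_force: [0.6, 0.3, -0.4]
width: 0.798
grip_force: 0.0
```

Call:
carry_out(rows="-0.8 -1 0 0; -0.8 -1 0 0; -0.8 -1 0 0; -0.8 -1 0 0; -0.2 -0.3 0 0")

```text
t: 2.77
ee_pos: [0.439, -0.1514, 0.2484]
ee_rot: [[-0.932, 0.363, 0.0], [0.363, 0.932, -0.002], [-0.001, -0.001, -1.0]]
contact_force: [0.5, -0.1, 0.4]
width: 0.799
grip_force: 0.0
```

Call:
carry_out(rows="0 0 0 -1; 0 0 0 -0.8; 0 0 0 0; 0 0 0 0")

```text
t: 3.1
ee_pos: [0.4384, -0.1467, 0.2487]
ee_rot: [[-0.983, 0.182, 0.0], [0.182, 0.983, 0.0], [-0.0, 0.0, -1.0]]
contact_force: [-0.7, 0.1, 0.1]
width: 0.799
grip_force: 0.0
```

Run:
```python
from h import *
np.set_printoptions(precision=4,suppress=True)
im=capture("wrist");cv2.imwrite("pics/w1.png",im);s=manip.observe();print(s["t"],s["ee_pos"],s["ee_rot"],s["q"],s["contact_force"])
o,d=ray([320,240],"wrist");print("cam",o,d, (o-s["ee_pos"])@np.array(s["ee_rot"]))
for l,z in(("bracket",0),("eye",.075)):
    for m in mark_of(l,"wrist"): print(l,m["pixel"],m["confidence"],atz(m["pixel"],"wrist",z))
```

```text
3.15 [ 0.4385 -0.1466  0.2488] [[-0.9833  0.1819  0.0002]
 [ 0.1819  0.9833  0.    ]
 [-0.0002  0.     -1.    ]] [-0.4336 -0.2611  1.8082  0.0001  1.5943 -1.8215] [ 0.5799 -0.2246 -0.21  ]
cam [ 0.3555 -0.1315  0.4159] [ 0.2953 -0.0545 -0.9539] [ 0.0843 -0.0003 -0.1671]
bracket [313.3, 302.5] 0.79 [ 0.5712 -0.1806  0.    ]
bracket [263.6, 132.2] 0.56 [ 0.3417 -0.1963  0.    ]
bracket [283.1, 223.9] 0.55 [ 0.4547 -0.1975  0.    ]
eye [315.7, 333.2] 0.96 [ 0.572  -0.1764  0.075 ]
eye [254.9, 137.1] 0.6 [ 0.3471 -0.194   0.075 ]
eye [280.3, 241.9] 0.57 [ 0.4556 -0.1928  0.075 ]
```

View pics/w1.png

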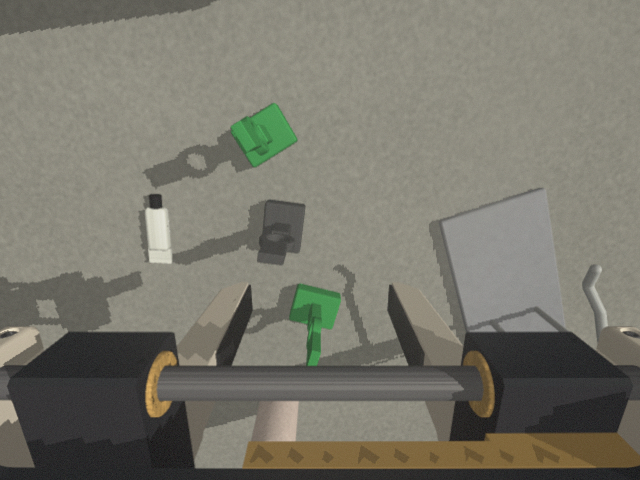

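The wrist picture shows the dark bracket at (283,225), with greens at (265,135) and (315,325). The tube is at (158,230) and the hook tip at (595,270).

Run:
```python
from h import *
np.set_printoptions(precision=4,suppress=True)
im=cv2.imread("pics/w1.png");c=cv2.resize(im[185:285,225:345],None,fx=5,fy=5,interpolation=2);cv2.imwrite("pics/w1c.png",c)
g=[atz(p,"wrist",.022) for p in([266,200],[305,204],[298,250])];print(g,np.linalg.norm(g[0]-g[1]))
d=g[0]-g[1];print("yaw",np.degrees(np.arctan2(d[1],d[0]))+90); d=g[2]-g[1];print("yaw x",np.degrees(np.arctan2(d[1],d[0])))
```

```text
[array([ 0.4173, -0.2077,  0.022 ]), array([ 0.4304, -0.1633,  0.022 ]), array([ 0.4854, -0.183 ,  0.022 ])] 0.046238757066025975
yaw -16.376620240178397
yaw x -19.704049577023955
```

View pics/w1c.png

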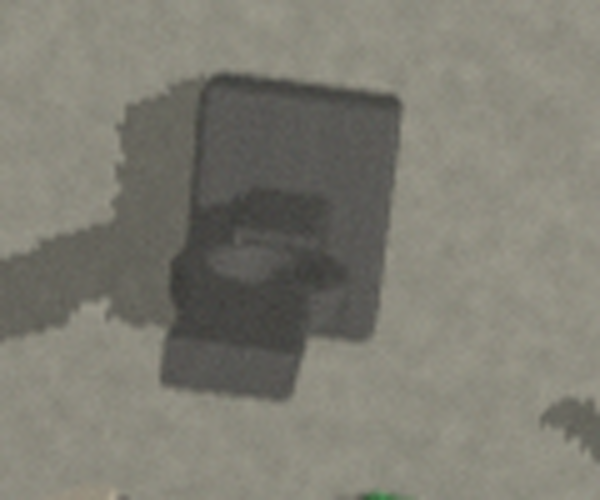

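The close crop shows a dark bracket. The foot corners in the full picture are at (266,200.6), (305.4,204.4) and (299.4,253.2), and the tongue's top is centred at about (271.4,258).

Run:
```python
from h import *
np.set_printoptions(precision=4,suppress=True)
W=lambda p,z:atz(p,"wrist",z)
f=[W(p,.022) for p in([266,200.6],[305.4,204.4],[299.4,253.2])]
t=[W(p,.126) for p in([259.4,252.6],[286,254],[283.4,265.4],[257.4,261.8])]
a=lambda d:np.degrees(np.arctan2(d[1],d[0]))
print(f,"sizes",np.linalg.norm(f[0]-f[1]),np.linalg.norm(f[2]-f[1]),"yaws",a(f[1]-f[0])-90,a(f[2]-f[1]))
print("foot centre",(f[0]+f[2])/2);print("tongue",np.mean(t,0),"yaws",a(t[1]-t[0])-90,a(t[2]-t[3])-90,"w",np.linalg.norm(t[1]-t[0]),np.linalg.norm(t[2]-t[3]),np.linalg.norm(t[2]-t[1]))
```

```text
[array([ 0.418 , -0.2079,  0.022 ]), array([ 0.4309, -0.163 ,  0.022 ]), array([ 0.4898, -0.1822,  0.022 ])] sizes 0.0467147599260402 0.06195129970177788 yaws -16.025494403708507 -18.066099823659783
foot centre [ 0.4539 -0.195   0.022 ]
tongue [ 0.4548 -0.195   0.126 ] yaws -13.614599096565385 -18.90196840614749 w 0.024279454394244844 0.024093872627918574 0.01152118752266444
```

Call:
carry_out(rows="0 0 0 1; 0 0 0 0.1; -0.5 -0.7 0 0; -0.48 -0.67 0 0; 0 0 0 0", jaw=0.7)

```text
t: 3.67
ee_pos: [0.4553, -0.1974, 0.2485]
ee_rot: [[-0.957, 0.291, 0.0], [0.291, 0.957, -0.002], [-0.001, -0.001, -1.0]]
contact_force: [0.4, -0.9, 0.3]
width: 0.697
grip_force: 0.0
```

Call:
carry_out(rows="0 0 1 0; 0 0 1 0; 0 0 0.8 0; 0 0 0 0")

```text
t: 4.0
ee_pos: [0.4515, -0.1926, 0.159]
ee_rot: [[-0.957, 0.29, -0.008], [0.29, 0.957, 0.005], [0.009, 0.002, -1.0]]
contact_force: [-1.1, 1.4, -0.6]
width: 0.7
grip_force: 0.0
```

Run:
```python
from h import *
np.set_printoptions(precision=4,suppress=True)
im=capture("wrist");cv2.imwrite("pics/w2.png",im);s=manip.observe();print(s["t"],s["ee_pos"],s["ee_rot"],s["contact_force"])
for z in (.126,):
  for dy in(-.012,.012):
    for dx in (-.005,.005): 
      c,sn=np.cos(np.radians(-17)),np.sin(np.radians(-17)); print(proj([.4545+c*dx-sn*dy,-.1945+sn*dx+c*dy,z],"wrist"))
```

```text
4.05 [ 0.4526 -0.1933  0.162 ] [[-0.9569  0.2903 -0.0052]
 [ 0.2903  0.9569  0.003 ]
 [ 0.0059  0.0014 -1.    ]] [-0.5915 -0.3716  0.6259]
[300.6647 266.0042]
[300.8907 280.2104]
[337.7241 266.0662]
[337.4498 280.2703]
```

View pics/w2.png

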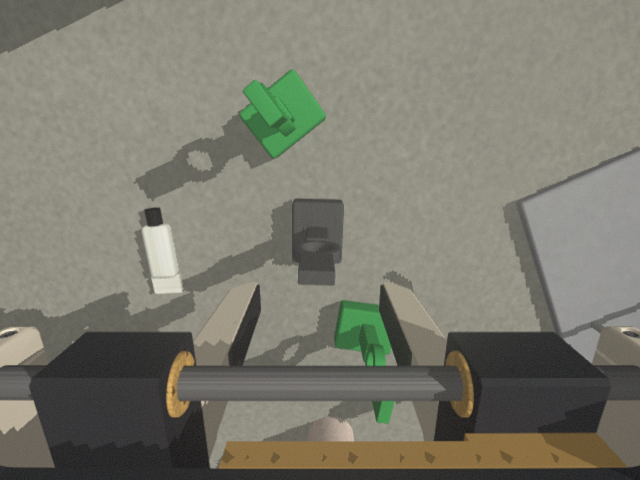

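The wrist picture shows the tongue at columns 299–336, rows 262–284, squared up between the fingers. I descend and grip.

Call:
carry_out(rows="0 0 0.8 0; 0 0 0.8 0; 0 0 0.5 0; 0 0 0.26 0; 0 0 0 0")

```text
t: 4.47
ee_pos: [0.4545, -0.1945, 0.0938]
ee_rot: [[-0.957, 0.291, -0.001], [0.291, 0.957, 0.001], [0.001, 0.0, -1.0]]
contact_force: [-0.4, -0.1, 0.5]
width: 0.701
grip_force: 0.0
```

Call:
carry_out(rows="0 0 0 0; 0 0 0 0; 0 0 0 0; 0 0 0 0; 0 0 0 0", jaw=0, squeeze=30)

```text
t: 4.88
ee_pos: [0.4552, -0.1951, 0.0947]
ee_rot: [[-0.957, 0.291, 0.001], [0.291, 0.957, -0.001], [-0.001, -0.0, -1.0]]
contact_force: [-0.2, -0.4, -0.2]
width: 0.388
grip_force: 0.0
```

Call:
carry_out(rows="0 0 0 0; 0 0 0 0; 0 0 0 0")

```text
t: 5.13
ee_pos: [0.4548, -0.195, 0.094]
ee_rot: [[-0.957, 0.291, 0.0], [0.291, 0.957, -0.0], [-0.0, -0.0, -1.0]]
contact_force: [-0.2, -1.0, 1.4]
width: 0.254
grip_force: 30.0
```

Call:
carry_out(rows="0 0 -0.4 0; 0 0 -0.8 0; 0 0 -1 0; 0 0 -0.7 0; 0 0 -0.3 0")

```text
t: 5.55
ee_pos: [0.4557, -0.1954, 0.1935]
ee_rot: [[-0.957, 0.291, 0.003], [0.291, 0.957, -0.002], [-0.004, -0.001, -1.0]]
contact_force: [0.1, -0.4, -5.1]
width: 0.256
grip_force: 30.0
```

Call:
carry_out(rows="0.2 0.4 0 0; 0.3 0.8 0 0; 0.3 1 0 0; 0.3 1 0 0; 0.3 1 0 0")

```text
t: 5.97
ee_pos: [0.4495, -0.0602, 0.188]
ee_rot: [[-0.956, 0.292, -0.003], [0.292, 0.956, 0.001], [0.003, 0.0, -1.0]]
contact_force: [1.1, 0.1, -5.6]
width: 0.255
grip_force: 30.0
```

Call:
carry_out(rows="0.3 1 0 0; 0.3 1 0 0; 0.3 1 0 0; 0.3 0.6 0 0; 0 0.2 0 0")

```text
t: 6.38
ee_pos: [0.4476, 0.0609, 0.1879]
ee_rot: [[-0.958, 0.288, -0.004], [0.288, 0.958, 0.002], [0.004, 0.0, -1.0]]
contact_force: [-0.9, -0.0, -7.2]
width: 0.256
grip_force: 30.0
```

Call:
carry_out(rows="0 0 0 -0.7; 0 0 0 -1; 0 0 0 -1; 0 0 0 -1; 0 0 0 -0.6")

```text
t: 6.8
ee_pos: [0.4488, 0.0573, 0.1883]
ee_rot: [[-0.987, -0.16, -0.003], [-0.16, 0.987, -0.0], [0.003, 0.0, -1.0]]
contact_force: [-0.5, 1.2, -5.5]
width: 0.257
grip_force: 30.0
```

Call:
carry_out(rows="0 0 0 0; 0 0 0 0; 0 0 0 0; 0 0 0 0; 0 0 0 0")

```text
t: 7.22
ee_pos: [0.4498, 0.0574, 0.1896]
ee_rot: [[-0.988, -0.153, -0.0], [-0.153, 0.988, -0.0], [0.0, 0.0, -1.0]]
contact_force: [0.4, -0.9, -5.2]
width: 0.255
grip_force: 30.0
```

Run:
```python
from h import *
np.set_printoptions(precision=4,suppress=True)
F=[]
for c in("wrist","top","scene","top","scene","wrist"):
    im=capture(c);cv2.imwrite(f"pics/{c}3.png",im);s=manip.observe();F.append(s["contact_force"][2])
    for l in("eye","hook","knob","bracket"):
        if c!="wrist" and len(F)<4: print(c,l,[(np.round(m["pixel"],1).tolist(),round(m["confidence"],2)) for m in mark_of(l,c)[:3]])
    F.append(manip.observe()["contact_force"][2])
    if c=="wrist" and len(F)<4:
        for l in("hook","eye"):print(l,[(np.round(m["pixel"],1).tolist(),round(m["confidence"],2),atz(m["pixel"],"wrist",.16 if l=="hook" else .17)) for m in mark_of(l,c)[:3]])
print(s["t"],s["ee_pos"],s["ee_rot"],np.round(F,2),np.mean(F))
```

```text
hook [([316.6, 361.2], 0.91, array([0.5149, 0.0647, 0.16  ]))]
eye [([323.7, 281.4], 0.79, array([0.4502, 0.0593, 0.17  ])), ([53.5, 321.7], 0.74, array([ 0.5042, -0.1053,  0.17  ])), ([8.8, 54.0], 0.66, array([ 0.3525, -0.115 ,  0.17  ]))]
top eye [([419.2, 330.1], 0.75), ([293.1, 286.4], 0.63), ([399.5, 226.9], 0.57)]
top hook []
top knob [([234.3, 185.9], 0.52)]
top bracket [([398.8, 234.7], 0.97), ([414.9, 327.5], 0.89)]
7.8167 [0.4499 0.0575 0.1898] [[-0.988  -0.1542 -0.0001]
 [-0.1542  0.988  -0.    ]
 [ 0.0001  0.     -1.    ]] [-5.31 -5.31 -6.4  -5.36 -5.87 -5.87 -5.25 -5.25 -5.37 -5.37 -6.7  -6.7 ] -5.729663209374952
```

View pics/wrist3.png

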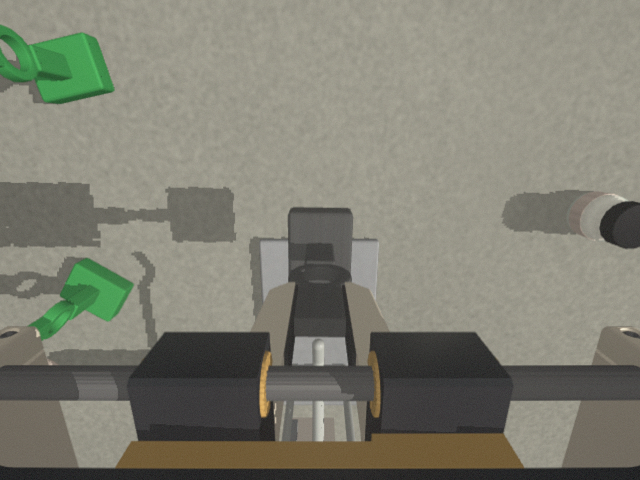

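The wrist picture shows the hook's free end at (319,345) and its bar running straight to (318,440). The scale's front corners are at (262,240) and (377,240), and the tongue is centred on column 320.

Run:
```python
from h import *
np.set_printoptions(precision=4,suppress=True)
s=manip.observe();R=np.array(s["ee_rot"]);p=np.array(s["ee_pos"])
for n,px,z in(("tip",[319,343],.170),("saddle",[316.6,361.2],.16),("bar",[318.5,440],.17),("cL",[262,240.5],.012),("cR",[377,240.5],.012)):
    w=atz(px,"wrist",z);print(n,w,(w-p)@R)
a=atz([377,240.5],"wrist",.012)-atz([262,240.5],"wrist",.012);print("scale yaw",np.degrees(np.arctan2(a[1],a[0]))-90,np.linalg.norm(a))
```

```text
tip [0.4935 0.0632 0.17  ] [-0.0439 -0.0011  0.0198]
saddle [0.515  0.0648 0.16  ] [-0.0654 -0.0028  0.0298]
bar [0.5735 0.0753 0.17  ] [-0.1249 -0.0015  0.0198]
cL [ 0.4839 -0.0007  0.012 ] [-0.0246 -0.0627  0.1778]
cR [0.4648 0.1213 0.012 ] [-0.0246  0.0607  0.1778]
scale yaw 8.870633547221402 0.1234197862871499
```

Call:
carry_out(rows="-0.2 -0.04 0.05 0; -0.3 0 0.04 0; -0.3 0 0 0; -0.2 0 0 0; 0 0 0 0")

```text
t: 8.23
ee_pos: [0.4808, 0.061, 0.187]
ee_rot: [[-0.988, -0.154, 0.0], [-0.154, 0.988, 0.0], [-0.0, -0.0, -1.0]]
contact_force: [0.3, 0.8, -5.6]
width: 0.255
grip_force: 30.0
```

Call:
carry_out(rows="-0.2 0 0 0; -0.2 0 0 0; -0.1 0 0.03 0; -0.15 0 0.07 0; -0.15 0 0.07 0")

```text
t: 8.65
ee_pos: [0.5038, 0.0647, 0.1819]
ee_rot: [[-0.988, -0.154, 0.0], [-0.154, 0.988, -0.0], [-0.0, -0.0, -1.0]]
contact_force: [0.1, -0.5, -5.2]
width: 0.257
grip_force: 30.0
```

Call:
carry_out(rows="-0.15 0 0.07 0; -0.15 0 0.06 0; -0.03 0 0.03 0; 0 0 0 0; 0 0 0 0")

```text
t: 9.07
ee_pos: [0.5131, 0.0662, 0.1771]
ee_rot: [[-0.988, -0.154, -0.001], [-0.154, 0.988, -0.0], [0.001, 0.0, -1.0]]
contact_force: [-0.7, -0.2, -6.4]
width: 0.257
grip_force: 30.0
```

Run:
```python
from h import *
np.set_printoptions(precision=4,suppress=True)
im=capture("wrist")
a=cv2.resize(im[200:470,200:440],None,fx=1.6,fy=1.6)
im2=capture("scene");b=cv2.resize(im2[210:360,250:380],None,fx=2.88,fy=2.88)[:432]
cv2.imwrite("pics/c4.png",np.hstack([a,b]));s=manip.observe();print(s["t"],s["ee_pos"],s["contact_force"],s["ft_torque"])
```

```text
9.1667 [0.5131 0.0661 0.1773] [-0.4678  0.6999 -5.8384] [ 0.0436 -0.056  -0.0088]
```

View pics/c4.png

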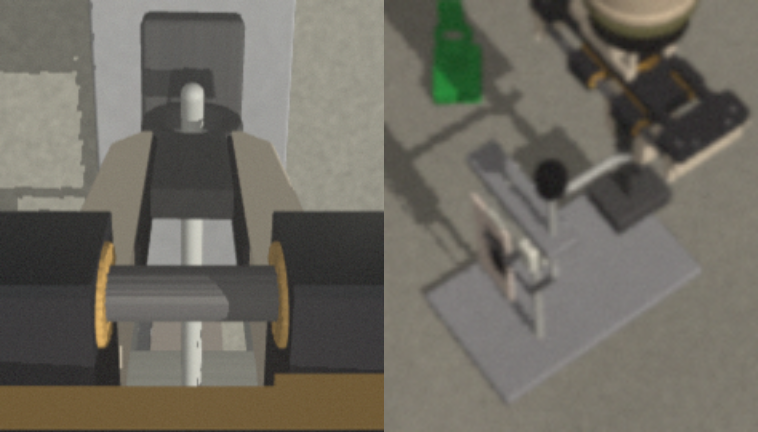

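The picture shows the free end of the bar poking through the eye. I lower it slowly.

Call:
carry_out(rows="0 0 0.06 0; 0 0 0.08 0; 0 0 0.1 0; 0 0 0.1 0; 0 0 0.1 0")

```text
t: 9.58
ee_pos: [0.5133, 0.0661, 0.1638]
ee_rot: [[-0.988, -0.154, 0.0], [-0.154, 0.988, -0.0], [-0.0, -0.0, -1.0]]
contact_force: [0.0, -0.5, -4.4]
width: 0.26
grip_force: 30.0
```

Call:
carry_out(rows="0 0 0.1 0; 0 0 0.1 0; 0 0 0.1 0; 0 0 0.1 0; 0 0 0.1 0")

```text
t: 10.0
ee_pos: [0.5134, 0.0662, 0.149]
ee_rot: [[-0.988, -0.154, 0.0], [-0.154, 0.988, -0.0], [-0.0, -0.0, -1.0]]
contact_force: [-0.5, -0.2, -3.0]
width: 0.254
grip_force: 30.0
```

Call:
carry_out(rows="0 0 0.08 0; 0 0 0.08 0; 0 0 0.06 0; 0 0 0.04 0; 0 0 0 0")

```text
t: 10.42
ee_pos: [0.5133, 0.0662, 0.1411]
ee_rot: [[-0.988, -0.154, 0.0], [-0.154, 0.988, -0.0], [-0.0, -0.0, -1.0]]
contact_force: [0.4, 0.3, -1.7]
width: 0.254
grip_force: 30.0
```

Call:
carry_out(rows="0 0 0 0; 0 0 0 0; 0 0 0 0; 0 0 0 0; 0 0 0 0")

```text
t: 10.83
ee_pos: [0.5134, 0.0661, 0.1414]
ee_rot: [[-0.988, -0.154, 0.0], [-0.154, 0.988, -0.0], [-0.0, -0.0, -1.0]]
contact_force: [-0.7, -0.0, -1.4]
width: 0.253
grip_force: 30.0
```

Run:
```python
from h import *
np.set_printoptions(precision=4,suppress=True)
F=[]
for i in range(10):
    capture("top");s=manip.observe();F.append(np.r_[s["contact_force"],s["ee_pos"][2]])
print(s["t"],np.mean(F,0),np.std(F,0))
```

```text
11.3333 [ 0.2008  0.0733 -1.6407  0.1413] [0.5898 0.4874 0.5854 0.    ]
```

Call:
carry_out(rows="0 0 0.08 0; 0 0 0.1 0; 0 0 0.1 0; 0 0 0.08 0; 0 0 0.04 0")

```text
t: 11.75
ee_pos: [0.5134, 0.0662, 0.1289]
ee_rot: [[-0.988, -0.154, 0.0], [-0.154, 0.988, 0.0], [-0.0, 0.0, -1.0]]
contact_force: [1.0, 0.1, 0.7]
width: 0.253
grip_force: 30.0
```

Call:
carry_out(rows="0 0 0 0; 0 0 0 0; 0 0 0 0; 0 0 0 0; 0 0 0 0")

```text
t: 12.17
ee_pos: [0.5134, 0.0662, 0.1295]
ee_rot: [[-0.988, -0.154, 0.0], [-0.154, 0.988, 0.0], [-0.0, -0.0, -1.0]]
contact_force: [1.1, 0.0, 0.4]
width: 0.257
grip_force: 30.0
```

Run:
```python
from h import *
np.set_printoptions(precision=4,suppress=True)
F=[]
for i in range(40):
    capture("top");s=manip.observe();F.append(np.r_[s["contact_force"],s["ee_pos"][2]])
print(s["t"],np.mean(F,0),np.std(F,0))
```

```text
14.1667 [ 2.7045  0.3127 -0.0903  0.1293] [0.6737 0.5639 0.5938 0.    ]
```

Call:
carry_out(rows="-0.02 0 0.01 0; -0.02 0 0.01 0; -0.02 0 0.01 0; 0 0 0 0; 0 0 0 0")

```text
t: 14.58
ee_pos: [0.514, 0.0663, 0.1277]
ee_rot: [[-0.988, -0.154, -0.002], [-0.154, 0.988, -0.0], [0.002, 0.0, -1.0]]
contact_force: [-5.0, -1.3, 0.1]
width: 0.258
grip_force: 30.0
```

```bash
cat > f.py <<'E'
from h import *
np.set_printoptions(precision=4,suppress=True)
F=[]
for i in range(12):
    capture("top");s=manip.observe();F.append(np.r_[s["contact_force"],s["ee_pos"]])
print(s["t"],np.mean(F,0))
E
python3 f.py
```

```text
15.1833 [-4.9742 -0.8845 -0.0737  0.5143  0.0664  0.1279]
```

Call:
carry_out(rows="0.02 0 0 0; 0.02 0 0 0; 0 0 0 0; 0 0 0 0")

```text
t: 15.52
ee_pos: [0.5141, 0.0663, 0.1286]
ee_rot: [[-0.988, -0.154, 0.001], [-0.154, 0.988, 0.0], [-0.001, -0.0, -1.0]]
contact_force: [-2.0, -0.2, 0.4]
width: 0.259
grip_force: 30.0
```

```bash
python3 f.py
```

```text
16.1167 [-1.6378 -0.2178  0.0633  0.514   0.0663  0.1285]
```

Call:
carry_out(rows="0.02 0 0 0; 0 0 0 0; 0 0 0 0")

```text
t: 16.37
ee_pos: [0.5137, 0.0663, 0.1287]
ee_rot: [[-0.988, -0.154, 0.001], [-0.154, 0.988, 0.0], [-0.001, -0.0, -1.0]]
contact_force: [2.3, 0.6, 0.2]
width: 0.258
grip_force: 30.0
```

```bash
python3 f.py
```

```text
16.9667 [ 2.9891  0.7254 -0.0581  0.5136  0.0662  0.1286]
```

Call:
carry_out(rows="-0.012 0 0 0; 0 0 0 0; 0 0 0 0")

```text
t: 17.22
ee_pos: [0.5136, 0.0662, 0.1283]
ee_rot: [[-0.988, -0.154, -0.0], [-0.154, 0.988, -0.0], [0.0, -0.0, -1.0]]
contact_force: [3.6, 0.9, 0.7]
width: 0.258
grip_force: 30.0
```

```bash
python3 f.py
```

```text
17.8167 [3.4613 0.5052 0.0274 0.5136 0.0662 0.1283]
```

Call:
carry_out(rows="-0.005 0 0 0; 0 0 0 0; 0 0 0 0; 0 0 0 0; 0 0 0 0", squeeze=3)

```text
t: 18.23
ee_pos: [0.5134, 0.0662, 0.1282]
ee_rot: [[-0.988, -0.154, -0.001], [-0.154, 0.988, -0.0], [0.001, -0.0, -1.0]]
contact_force: [0.1, -0.6, -0.1]
width: 0.258
grip_force: 3.0
```

```bash
python3 f.py
```

```text
18.8333 [ 0.0688 -0.2852 -0.0624  0.5135  0.0662  0.1282]
```

Call:
carry_out(rows="0 0 0 0; 0 0 0 0; 0 0 0 0; 0 0 0 0; 0 0 0 0", jaw=0.55)

```text
t: 19.25
ee_pos: [0.5138, 0.0662, 0.1284]
ee_rot: [[-0.988, -0.154, 0.0], [-0.154, 0.988, 0.0], [-0.0, 0.0, -1.0]]
contact_force: [0.1, -0.4, -0.2]
width: 0.538
grip_force: 0.0
```

Call:
carry_out(rows="0 0 -0.3 0; 0 0 -0.6 0; 0 0 -1 0; 0 0 -1 0; 0 0 -0.6 0")

```text
t: 19.67
ee_pos: [0.5147, 0.0663, 0.2376]
ee_rot: [[-0.988, -0.154, 0.004], [-0.154, 0.988, 0.0], [-0.004, -0.0, -1.0]]
contact_force: [0.8, -0.7, -0.7]
width: 0.552
grip_force: 0.0
```

Run:
```python
from h import *
np.set_printoptions(precision=4,suppress=True)
im=capture("wrist");s=manip.observe()
print(s["t"],s["ee_pos"],s["width"],s["contact_force"])
for l in("hook","eye","bracket"):print(l,[(np.round(m["pixel"],1).tolist(),round(m["confidence"],2)) for m in mark_of(l,"wrist")[:3]])
im2=capture("scene")
for l in("pointer","flag","knob"):print(l,[(np.round(m["pixel"],1).tolist(),round(m["confidence"],2)) for m in mark_of(l,"scene")[:3]])
b=cv2.resize(im2[230:350,250:370],None,fx=4,fy=4,interpolation=2)
cv2.imwrite("pics/c5.png",np.hstack([cv2.resize(im,None,fx=.5,fy=.5)[:,80:240].repeat(2,0).repeat(2,1),b]))
```

```text
19.7167 [0.5163 0.0663 0.241 ] 0.5521339950555204 [ 0.5012 -0.4618  2.8758]
hook [([321.3, 230.9], 0.9)]
eye [([77.6, 240.2], 0.8), ([321.3, 231.5], 0.56)]
bracket [([95.7, 10.8], 0.83), ([115.6, 221.0], 0.77), ([320.9, 210.7], 0.61)]
pointer [([294.8, 310.6], 0.81)]
flag [([295.2, 315.1], 0.74), ([292.9, 304.7], 0.72)]
knob [([308.7, 272.7], 0.74)]
```

View pics/c5.png

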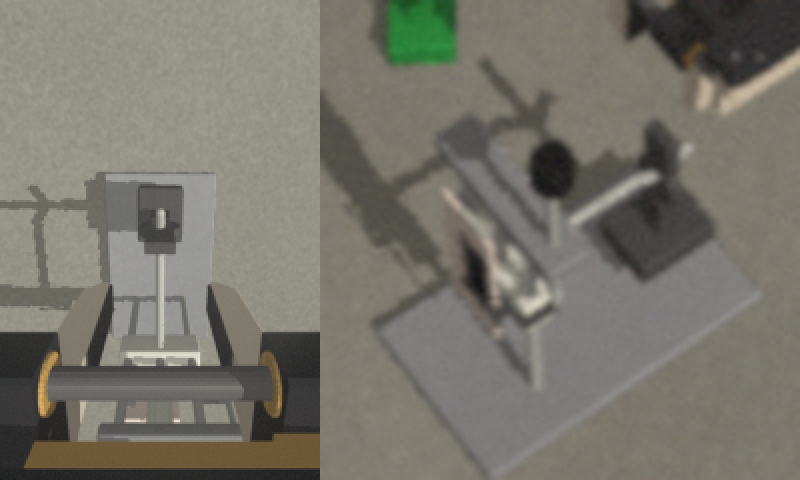

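The bracket hangs on the hook with nothing touching it: bracket at wrist (320,210), and the scene crop shows it freely suspended. From the release height, the reading is about 0.0447, which agrees with 5.7 N / 130 = 0.044. Next I go up and over to the knob.

Call:
carry_out(rows="0 0 -1 0; 0 0 -1 0; 0 0 -1 0; 0 0 -1 0; 0 0 -0.5 0", jaw=0.6)

```text
t: 20.48
ee_pos: [0.5142, 0.0662, 0.3715]
ee_rot: [[-0.988, -0.154, 0.003], [-0.154, 0.988, 0.0], [-0.003, -0.0, -1.0]]
contact_force: [0.9, 0.0, -0.3]
width: 0.598
grip_force: 0.0
```

Call:
carry_out(rows="-0.8 0.4 0 0; -0.9 0.4 0 0; -0.9 0.4 0 0; -0.8 0.4 0 0; -0.6 0.23 0 0")

```text
t: 20.9
ee_pos: [0.6247, 0.1404, 0.3662]
ee_rot: [[-0.988, -0.155, -0.003], [-0.155, 0.988, -0.0], [0.003, 0.0, -1.0]]
contact_force: [0.1, -0.8, -0.2]
width: 0.601
grip_force: 0.0
```

Call:
carry_out(rows="0 0 0 0; 0 0 0 0; 0 0 0 0; 0 0 0 0; 0 0 0 0")

```text
t: 21.32
ee_pos: [0.6234, 0.1384, 0.369]
ee_rot: [[-0.988, -0.154, 0.001], [-0.154, 0.988, 0.0], [-0.001, -0.0, -1.0]]
contact_force: [-0.1, -0.9, 0.3]
width: 0.602
grip_force: 0.0
```

Run:
```python
from h import *
np.set_printoptions(precision=4,suppress=True)
im=capture("wrist");cv2.imwrite("pics/w6.png",im);s=manip.observe();p=np.array(s["ee_pos"]);R=np.array(s["ee_rot"])
print(s["t"],p,s["width"])
for m in mark_of("knob","wrist")[:3]:
    w=atz(m["pixel"],"wrist",.311);print(m["pixel"],m["confidence"],w,(w-p)@R)
ref=p+0;print("expected px of knob centre under TCP",proj([p[0],p[1],.311],"wrist"),proj([p[0],p[1],.322],"wrist"))
```

```text
21.3667 [0.6234 0.1385 0.3691] 0.6027128163753379
[320.1, 259.0] 0.83 [0.6242 0.1383 0.311 ] [-0.0007 -0.0003  0.0581]
expected px of knob centre under TCP [320.5312 258.0634] [320.5555 263.7435]
```

View pics/w6.png

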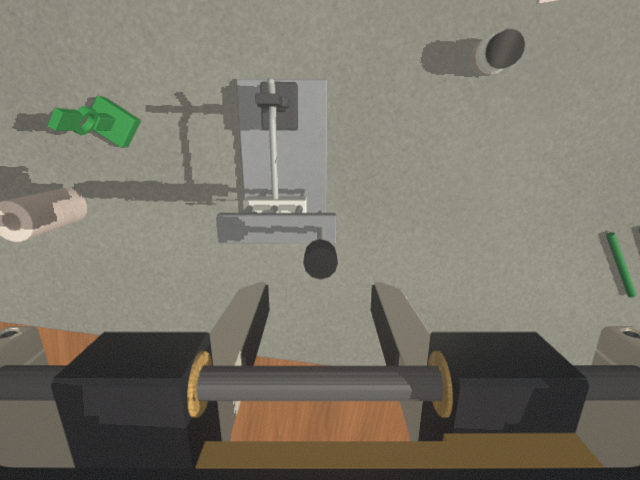

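The wrist picture shows the knob at (320,259), centred between the fingers. I descend and grip it.

Call:
carry_out(rows="0 0 0.7 0; 0 0 0.8 0; 0 0 0.6 0; 0 0 0.3 0; 0 0 0 0")

```text
t: 21.83
ee_pos: [0.6225, 0.1386, 0.2937]
ee_rot: [[-0.988, -0.154, -0.004], [-0.154, 0.988, -0.001], [0.004, 0.0, -1.0]]
contact_force: [0.3, 0.9, -0.4]
width: 0.599
grip_force: 0.0
```

Call:
carry_out(rows="0 0 0 0; 0 0 0 0; 0 0 0 0; 0 0 0 0; 0 0 0 0", jaw=0, squeeze=20)

```text
t: 22.25
ee_pos: [0.6243, 0.139, 0.2974]
ee_rot: [[-0.988, -0.154, 0.002], [-0.154, 0.988, 0.0], [-0.002, -0.0, -1.0]]
contact_force: [0.5, -0.5, 0.0]
width: 0.291
grip_force: 0.0
```

Call:
carry_out(rows="0 0 0 0; 0 0 0 0; 0 0 0 0; 0 0 0 0")

```text
t: 22.58
ee_pos: [0.6241, 0.139, 0.2968]
ee_rot: [[-0.988, -0.154, 0.001], [-0.154, 0.988, 0.0], [-0.001, -0.0, -1.0]]
contact_force: [0.9, -0.3, 1.0]
width: 0.252
grip_force: 20.0
```

Run:
```python
from h import *
np.set_printoptions(precision=4,suppress=True)
for i in range(3):
    im=capture("scene");s=manip.observe();print(s["t"],s["ee_pos"],s["grip_force"],s["contact_force"],s["width"])
    for l in("pointer","flag","bracket"):print(l,[(np.round(m["pixel"],1).tolist(),round(m["confidence"],2)) for m in mark_of(l,"scene")[:3]])
```

```text
22.6333 [0.6241 0.139  0.2967] 20.00027686357498 [ 2.0347 -0.3401  1.8774] 0.25744498188626413
pointer [([295.8, 312.4], 0.62)]
flag [([295.1, 301.8], 0.56), ([293.3, 316.2], 0.37)]
bracket [([335.0, 289.0], 0.71), ([339.7, 206.4], 0.7), ([273.9, 239.0], 0.43)]
22.8333 [0.6241 0.139  0.2965] 20.00044494867325 [2.9628 0.1573 2.4888] 0.2510217282212612
pointer [([295.1, 311.8], 0.48)]
flag [([295.6, 302.9], 0.48)]
bracket [([340.7, 206.0], 0.84), ([332.9, 288.5], 0.74), ([219.5, 235.5], 0.64)]
23.0333 [0.6241 0.1389 0.2965] 20.000250041484833 [ 3.5627 -0.3379  1.7832] 0.2523634119596151
pointer [([295.8, 314.0], 0.77)]
flag [([295.3, 301.4], 0.6)]
bracket [([273.8, 238.9], 0.69), ([335.1, 287.2], 0.63), ([340.1, 204.8], 0.6)]
```

Call:
carry_out(rows="0 0 0.2 0; 0 0 0.3 0; 0 0 0.3 0; 0 0 0.3 0; 0 0 0.2 0")

```text
t: 23.6
ee_pos: [0.624, 0.1389, 0.2553]
ee_rot: [[-0.988, -0.154, -0.0], [-0.154, 0.988, -0.0], [0.0, -0.0, -1.0]]
contact_force: [7.2, 0.2, 1.8]
width: 0.255
grip_force: 20.0
```

Call:
carry_out(rows="0 0 0.12 0; 0 0 0.07 0; 0 0 0 0; 0 0 0 0; 0 0 0 0")

```text
t: 24.02
ee_pos: [0.6239, 0.139, 0.2496]
ee_rot: [[-0.988, -0.154, -0.001], [-0.154, 0.988, -0.0], [0.001, 0.0, -1.0]]
contact_force: [8.2, -0.1, -3.2]
width: 0.254
grip_force: 20.0
```

Run:
```python
from h import *
np.set_printoptions(precision=4,suppress=True)
P={"pointer":[],"flag":[]}
for i in range(4):
    im=capture("scene");s=manip.observe();print(s["t"],s["ee_pos"],s["contact_force"])
    for l in P:print(l,[(np.round(m["pixel"],1).tolist(),round(m["confidence"],2)) for m in mark_of(l,"scene")[:2]])
cv2.imwrite("pics/s7.png",im)
o=np.array([.6323,.0847,0]);c,n=np.cos(np.radians(8.85)),np.sin(np.radians(8.85))
print("knob proj",proj([.6238,.139,.311-.0447],"scene"),[np.round(m["pixel"],1) for m in mark_of("knob","scene")[:2]])
a,b=proj([.64,.1,.15],"scene"),proj([.64,.1,.14],"scene");print("px per 10mm",b-a)
cv2.imwrite("pics/s7c.png",cv2.resize(im[260:350,250:350],None,fx=6,fy=6,interpolation=2))
```

```text
24.0667 [0.6239 0.1389 0.2496] [ 7.3579 -0.1242 -2.6194]
pointer [([296.6, 311.3], 0.72)]
flag [([294.6, 313.2], 0.52)]
24.2167 [0.624  0.1389 0.2496] [ 6.8482  0.5652 -1.9171]
pointer [([296.4, 311.4], 0.83), ([333.4, 286.9], 0.15)]
flag [([297.2, 312.4], 0.52)]
24.3667 [0.6239 0.1389 0.2496] [ 7.6628  1.1015 -1.6733]
pointer [([297.8, 312.8], 0.79)]
flag [([296.0, 312.6], 0.57)]
24.5167 [0.6239 0.1389 0.2496] [ 7.7851 -0.27   -2.6501]
pointer [([294.8, 313.4], 0.78), ([334.4, 274.7], 0.41)]
flag [([296.7, 314.1], 0.57)]
knob proj [308.3846 282.7919] [array([295.7, 314. ])]
px per 10mm [0.1509 2.0361]
```

View pics/s7c.png

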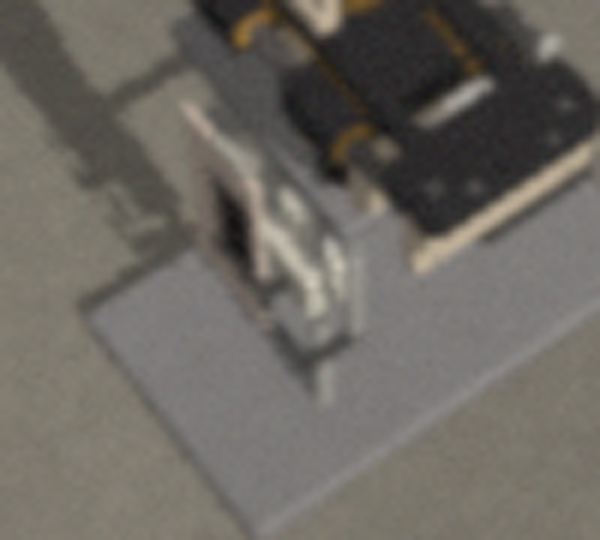

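The crop shows the pointer and flag around full-picture (297,312), level within the resolution, but this camera gives only 2 px per cm of height. The TCP shows I am about 2.4 mm past the target of 0.252, so I correct that and then check closely with the wrist camera from the +x side.

Call:
carry_out(rows="0 0 -0.04 0; 0 0 -0.03 0; 0 0 0 0; 0 0 0 0; 0 0 0 0")

```text
t: 25.08
ee_pos: [0.624, 0.139, 0.2518]
ee_rot: [[-0.988, -0.154, -0.001], [-0.154, 0.988, -0.0], [0.001, 0.0, -1.0]]
contact_force: [7.7, 0.7, -2.7]
width: 0.253
grip_force: 20.0
```

```bash
python3 f.py; python3 -c "
from h import *
print(manip.observe()['q'])"
```

```text
25.6833 [ 7.2121  0.0813 -1.7395  0.624   0.139   0.2518]
[ 1.38921062e-01  2.26042118e-01  1.32131107e+00  2.01439175e-05
  1.59494265e+00 -1.58656737e+00]
```

Call:
carry_out(rows="0 0 0 0; 0 0 0 0; 0 0 0 0; 0 0 0 0", squeeze=3)

```text
t: 26.02
ee_pos: [0.6233, 0.1389, 0.2526]
ee_rot: [[-0.988, -0.154, -0.002], [-0.154, 0.988, -0.0], [0.002, -0.0, -1.0]]
contact_force: [3.4, -0.9, -3.3]
width: 0.26
grip_force: 3.0
```

Call:
carry_out(rows="0 0 0 0; 0 0 0 0; 0 0 0 0; 0 0 0 0; 0 0 0 0", jaw=0.6)

```text
t: 26.43
ee_pos: [0.6238, 0.1391, 0.2539]
ee_rot: [[-0.988, -0.154, 0.0], [-0.154, 0.988, 0.0], [-0.0, 0.0, -1.0]]
contact_force: [-0.3, -0.2, -0.1]
width: 0.564
grip_force: 0.0
```

Call:
carry_out(rows="0 0 -0.4 0; 0 0 -0.8 0; 0 0 -1 0; 0 0 -1 0; 0 0 -0.8 0")

```text
t: 26.85
ee_pos: [0.6239, 0.139, 0.3776]
ee_rot: [[-0.988, -0.154, 0.003], [-0.154, 0.988, 0.0], [-0.003, -0.0, -1.0]]
contact_force: [0.6, -0.3, 0.8]
width: 0.602
grip_force: 0.0
```

Call:
carry_out(rows="0 0 0 0; 0 0 0 0; 0 0 0 0; 0 0 0 0; 0 0 0 0")

```text
t: 27.27
ee_pos: [0.6233, 0.1389, 0.3719]
ee_rot: [[-0.988, -0.154, -0.003], [-0.154, 0.988, -0.0], [0.003, 0.0, -1.0]]
contact_force: [0.4, 0.4, -0.5]
width: 0.598
grip_force: 0.0
```

Run:
```python
from h import *
np.set_printoptions(precision=4,suppress=True)
H=[]
for i in range(4):
    capture("wrist");m=mark_of("knob","wrist")[:1];h=mark_of("hook","wrist")[:1]
    # height of the knob from its known plan position (row is what tells)
    print(manip.observe()["t"],[np.round(a["pixel"],1) for a in m+h],[round(a["confidence"],2) for a in m+h])
for r in(.040,.045,.050): print(r,"knob",proj([.6238,.139,.311-r],"wrist"),"hook",proj([.5137,.0662,.16-r],"wrist"))
print(manip.observe()["ee_pos"],manip.observe()["width"])
capture("scene");print([(np.round(m["pixel"],1),round(m["confidence"],2)) for m in find_in("bracket","scene")])
```

```text
27.4167 [array([319.3, 238.8]), array([269.3, 101.8])] [0.88, 0.58]
27.5667 [array([320.2, 236.3]), array([271.8, 100.9])] [0.63, 0.93]
27.7167 [array([320.5, 240. ]), array([270.9, 103.5])] [0.71, 0.85]
27.8667 [array([320.7, 238.4]), array([273.5, 100.6])] [0.62, 0.96]
0.04 knob [320.5534 239.4551] hook [272.9933 101.7805]
0.045 knob [320.5439 237.7061] hook [273.5594 102.1681]
0.05 knob [320.5348 236.0142] hook [274.1121 102.5464]
[0.6238 0.139  0.3738] 0.59781779009397
[(array([273.7, 235.5]), 0.97), (array([334.4, 283. ]), 0.68)]
```

The bracket still hangs and the arm is clear. Letting go of the knob may have dragged it up by a millimetre, so I check by touching the knob's top (0.322 − 0.0445 = 0.2775) with closed fingers.

Call:
carry_out(rows="0 0 0.5 0; 0 0 0.9 0; 0 0 0.8 0; 0 0 0.5 0; 0 0 0.1 0", jaw=0)

```text
t: 28.38
ee_pos: [0.6222, 0.1387, 0.2855]
ee_rot: [[-0.988, -0.154, -0.006], [-0.154, 0.988, -0.001], [0.006, 0.0, -1.0]]
contact_force: [-1.7, -0.3, -1.2]
width: 0.287
grip_force: 0.0
```

Call:
carry_out(rows="0 0 0 0; 0 0 0 0; 0 0 0 0; 0 0 0 0; 0 0 0 0")

```text
t: 28.8
ee_pos: [0.6244, 0.1391, 0.2912]
ee_rot: [[-0.988, -0.154, 0.002], [-0.154, 0.988, 0.0], [-0.002, -0.0, -1.0]]
contact_force: [-0.0, 0.2, 0.6]
width: 0.005
grip_force: 0.0
```

```bash
python3 f.py
```

```text
29.4 [-0.0788 -0.007   0.1175  0.6239  0.139   0.29  ]
```

Call:
carry_out(rows="0 0 0.1 0; 0 0 0.1 0; 0 0 0.05 0; 0 0 0.03 0; 0 0 0 0")

```text
t: 29.82
ee_pos: [0.6236, 0.139, 0.2808]
ee_rot: [[-0.988, -0.154, -0.001], [-0.154, 0.988, -0.0], [0.001, -0.0, -1.0]]
contact_force: [0.2, 0.8, 0.6]
width: 0.004
grip_force: 0.0
```

Call:
carry_out(rows="0 0 0.03 0; 0 0 0.03 0; 0 0 0.02 0; 0 0 0 0; 0 0 0 0")

```text
t: 30.23
ee_pos: [0.6238, 0.139, 0.279]
ee_rot: [[-0.988, -0.154, 0.0], [-0.154, 0.988, -0.0], [-0.0, -0.0, -1.0]]
contact_force: [0.4, -0.2, 0.9]
width: 0.001
grip_force: 0.0
```

```bash
python3 f.py
```

```text
30.8333 [-0.1863  0.1407 -0.1523  0.6239  0.139   0.279 ]
```

Call:
carry_out(rows="0 0 0.02 0; 0 0 0.02 0; 0 0 0.01 0; 0 0 0 0; 0 0 0 0")

```text
t: 31.25
ee_pos: [0.6238, 0.139, 0.2774]
ee_rot: [[-0.988, -0.154, -0.0], [-0.154, 0.988, -0.0], [0.0, -0.0, -1.0]]
contact_force: [-0.7, -0.6, -0.6]
width: 0.006
grip_force: 0.0
```

```bash
python3 f.py
```

```text
31.85 [ 0.0772  0.1563 -0.0911  0.6238  0.139   0.2775]
```

Call:
carry_out(rows="0 0 0.01 0; 0 0 0.01 0; 0 0 0 0; 0 0 0 0; 0 0 0 0")

```text
t: 32.27
ee_pos: [0.6238, 0.139, 0.2768]
ee_rot: [[-0.988, -0.154, -0.0], [-0.154, 0.988, -0.0], [0.0, -0.0, -1.0]]
contact_force: [0.1, -0.1, -1.0]
width: 0.003
grip_force: 0.0
```

```bash
python3 f.py
```

```text
32.8667 [-0.0108  0.1717  0.1621  0.6238  0.139   0.2768]
```

Call:
carry_out(rows="0 0 0.015 0; 0 0 0.015 0; 0 0 0 0; 0 0 0 0; 0 0 0 0")

```text
t: 33.28
ee_pos: [0.6238, 0.139, 0.2759]
ee_rot: [[-0.988, -0.154, -0.0], [-0.154, 0.988, -0.0], [0.0, -0.0, -1.0]]
contact_force: [-0.0, 0.4, 0.9]
width: 0.012
grip_force: 0.0
```

```bash
python3 f.py
```

```text
Traceback (most recent call last):
  File "f.py", line 5, in <module>
    capture("top");s=manip.observe();F.append(np.r_[s["contact_force"],s["ee_pos"]])
    ~~~~~~~^^^^^^^
ValueError: 200 camera calls are used up
```

Call:
carry_out(rows="0 0 0 0")

```text
t: 33.52
ee_pos: [0.6239, 0.1389, 0.2759]
ee_rot: [[-0.988, -0.154, 0.0], [-0.154, 0.988, -0.0], [-0.0, -0.0, -1.0]]
contact_force: [0.0, 1.1, 0.1]
width: 0.006
grip_force: 0.0
```

Call:
carry_out(rows="0 0 0 0")

```text
t: 33.6
ee_pos: [0.6239, 0.139, 0.276]
ee_rot: [[-0.988, -0.154, 0.0], [-0.154, 0.988, 0.0], [-0.0, -0.0, -1.0]]
contact_force: [0.0, -0.5, 0.2]
width: 0.004
grip_force: 0.0
```

Call:
carry_out(rows="0 0 0 0")

```text
t: 33.68
ee_pos: [0.6238, 0.139, 0.276]
ee_rot: [[-0.988, -0.154, 0.0], [-0.154, 0.988, -0.0], [-0.0, -0.0, -1.0]]
contact_force: [-0.1, -0.5, -0.5]
width: 0.004
grip_force: 0.0
```

Call:
carry_out(rows="0 0 0.02 0; 0 0 0 0; 0 0 0 0")

```text
t: 33.93
ee_pos: [0.6238, 0.139, 0.2753]
ee_rot: [[-0.988, -0.154, -0.0], [-0.154, 0.988, -0.0], [0.0, 0.0, -1.0]]
contact_force: [-0.5, -0.4, -0.5]
width: 0.007
grip_force: 0.0
```

Call:
carry_out(rows="0 0 0 0")

```text
t: 34.02
ee_pos: [0.6238, 0.139, 0.2753]
ee_rot: [[-0.988, -0.154, -0.0], [-0.154, 0.988, -0.0], [0.0, -0.0, -1.0]]
contact_force: [0.8, -1.1, -0.1]
width: 0.008
grip_force: 0.0
```

Call:
carry_out(rows="0 0 0 0")

```text
t: 34.1
ee_pos: [0.6239, 0.139, 0.2753]
ee_rot: [[-0.988, -0.154, 0.0], [-0.154, 0.988, -0.0], [-0.0, -0.0, -1.0]]
contact_force: [-0.0, 0.9, 0.1]
width: 0.007
grip_force: 0.0
```

Call:
carry_out(rows="0 0 0 0")

```text
t: 34.18
ee_pos: [0.6239, 0.139, 0.2754]
ee_rot: [[-0.988, -0.154, 0.0], [-0.154, 0.988, 0.0], [-0.0, 0.0, -1.0]]
contact_force: [0.5, 0.2, -0.3]
width: 0.002
grip_force: 0.0
```

Call:
carry_out(rows="0 0 0.03 0; 0 0 0 0; 0 0 0 0")

```text
t: 34.43
ee_pos: [0.6239, 0.139, 0.2745]
ee_rot: [[-0.988, -0.154, 0.0], [-0.154, 0.988, 0.0], [-0.0, -0.0, -1.0]]
contact_force: [0.2, -1.3, 0.5]
width: 0.004
grip_force: 0.4
```

Call:
carry_out(rows="0 0 0 0")

```text
t: 34.52
ee_pos: [0.6239, 0.139, 0.2745]
ee_rot: [[-0.988, -0.154, 0.0], [-0.154, 0.988, 0.0], [-0.0, -0.0, -1.0]]
contact_force: [0.3, 0.1, 0.8]
width: 0.006
grip_force: 0.4
```

Call:
carry_out(rows="0 0 0 0")

```text
t: 34.6
ee_pos: [0.6239, 0.139, 0.2745]
ee_rot: [[-0.988, -0.154, 0.0], [-0.154, 0.988, 0.0], [-0.0, -0.0, -1.0]]
contact_force: [0.3, -0.7, 0.7]
width: 0.004
grip_force: 0.5
```

Call:
carry_out(rows="0 0 0.03 0; 0 0 0 0; 0 0 0 0")

```text
t: 34.85
ee_pos: [0.6239, 0.139, 0.2736]
ee_rot: [[-0.988, -0.154, 0.0], [-0.154, 0.988, 0.0], [-0.0, 0.0, -1.0]]
contact_force: [-0.2, -0.8, 1.6]
width: 0.008
grip_force: 0.7
```

Call:
carry_out(rows="0 0 0 0")

```text
t: 34.93
ee_pos: [0.6239, 0.139, 0.2736]
ee_rot: [[-0.988, -0.154, 0.0], [-0.154, 0.988, 0.0], [-0.0, -0.0, -1.0]]
contact_force: [-0.0, -0.7, 1.7]
width: 0.004
grip_force: 0.8
```

Call:
carry_out(rows="0 0 0 0")

```text
t: 35.02
ee_pos: [0.6239, 0.139, 0.2736]
ee_rot: [[-0.988, -0.154, 0.0], [-0.154, 0.988, 0.0], [-0.0, -0.0, -1.0]]
contact_force: [0.6, 0.0, 2.6]
width: 0.004
grip_force: 0.8
```

Contact comes at about 0.2748, so the marker stands at about 0.047 and stayed at the overshoot: roughly 2.5 mm too low. I regrip firmly and lift it a little.

Call:
carry_out(rows="0 0 -0.3 0; 0 0 -0.6 0; 0 0 -0.5 0; 0 0 0 0")

```text
t: 35.35
ee_pos: [0.625, 0.1392, 0.32]
ee_rot: [[-0.988, -0.154, 0.005], [-0.154, 0.988, 0.001], [-0.005, -0.0, -1.0]]
contact_force: [1.2, -0.2, -0.7]
width: 0.006
grip_force: 0.0
```

Call:
carry_out(rows="0 0 0 0; 0 0 0 0; 0 0 0 0; 0 0 0 0; 0 0 0 0", jaw=0.55)

```text
t: 35.77
ee_pos: [0.6235, 0.1389, 0.3144]
ee_rot: [[-0.988, -0.154, -0.002], [-0.154, 0.988, -0.0], [0.002, 0.0, -1.0]]
contact_force: [0.1, 0.2, 0.7]
width: 0.315
grip_force: 0.0
```

Call:
carry_out(rows="0 0 0.5 0; 0 0 0.7 0; 0 0 0.6 0; 0 0 0.3 0; 0 0 0 0")

```text
t: 36.18
ee_pos: [0.6223, 0.1387, 0.2491]
ee_rot: [[-0.988, -0.154, -0.005], [-0.154, 0.988, -0.001], [0.005, 0.0, -1.0]]
contact_force: [-0.3, 0.7, -0.1]
width: 0.546
grip_force: 0.0
```

Call:
carry_out(rows="0 0 0 0; 0 0 0 0; 0 0 0 0; 0 0 0 0")

```text
t: 36.52
ee_pos: [0.6245, 0.1391, 0.2541]
ee_rot: [[-0.988, -0.154, 0.002], [-0.154, 0.988, 0.0], [-0.002, 0.0, -1.0]]
contact_force: [0.1, 0.5, 0.2]
width: 0.547
grip_force: 0.0
```

Call:
carry_out(rows="0 0 0.05 0; 0 0 0 0; 0 0 0 0; 0 0 0 0; 0 0 0 0", jaw=0, squeeze=50)

```text
t: 36.93
ee_pos: [0.6238, 0.1389, 0.2511]
ee_rot: [[-0.988, -0.154, 0.0], [-0.154, 0.988, -0.0], [0.0, -0.0, -1.0]]
contact_force: [-0.0, -0.7, -0.3]
width: 0.252
grip_force: 50.1
```

Call:
carry_out(rows="0 0 0 0; 0 0 0 0")

```text
t: 37.1
ee_pos: [0.6238, 0.1389, 0.2511]
ee_rot: [[-0.988, -0.154, 0.0], [-0.154, 0.988, -0.0], [-0.0, -0.0, -1.0]]
contact_force: [-0.0, 0.2, -1.0]
width: 0.248
grip_force: 50.0
```

Call:
carry_out(rows="0 0 -0.03 0; 0 0 -0.04 0; 0 0 -0.04 0; 0 0 -0.02 0; 0 0 0 0")

```text
t: 37.52
ee_pos: [0.6238, 0.1389, 0.255]
ee_rot: [[-0.988, -0.154, -0.0], [-0.154, 0.988, -0.0], [0.0, -0.0, -1.0]]
contact_force: [0.5, -0.6, -1.5]
width: 0.249
grip_force: 50.0
```

Call:
carry_out(rows="0 0 0 0; 0 0 0 0; 0 0 0 0")

```text
t: 37.77
ee_pos: [0.6238, 0.1389, 0.255]
ee_rot: [[-0.988, -0.154, 0.0], [-0.154, 0.988, -0.0], [-0.0, -0.0, -1.0]]
contact_force: [0.6, -0.5, -2.4]
width: 0.247
grip_force: 50.0
```

Call:
carry_out(rows="0 0 0.01 0; 0 0 0 0; 0 0 0 0; 0 0 0 0")

```text
t: 38.1
ee_pos: [0.6239, 0.1389, 0.255]
ee_rot: [[-0.988, -0.154, 0.0], [-0.154, 0.988, -0.0], [-0.0, -0.0, -1.0]]
contact_force: [0.0, 0.3, 1.0]
width: 0.252
grip_force: 50.0
```

Call:
carry_out(rows="0 0 0 0; 0 0 0 0; 0 0 0 0; 0 0 0 0; 0 0 0 0", jaw=0.55)

```text
t: 38.52
ee_pos: [0.6238, 0.1391, 0.2546]
ee_rot: [[-0.988, -0.154, -0.0], [-0.154, 0.988, 0.0], [0.0, 0.0, -1.0]]
contact_force: [-0.7, 0.2, 0.3]
width: 0.532
grip_force: 0.0
```

Call:
carry_out(rows="0 0 -0.3 0; 0 0 -0.6 0; 0 0 -0.5 0; 0 0 -0.1 0; 0 0 0 0", squeeze=20)

```text
t: 38.93
ee_pos: [0.6247, 0.1391, 0.3019]
ee_rot: [[-0.988, -0.154, 0.004], [-0.154, 0.988, 0.001], [-0.004, -0.0, -1.0]]
contact_force: [-0.1, -0.1, -0.0]
width: 0.554
grip_force: 0.0
```

Call:
carry_out(rows="0 0 0 0; 0 0 0 0; 0 0 0 0; 0 0 0 0; 0 0 0 0", jaw=0)

```text
t: 39.35
ee_pos: [0.6236, 0.1389, 0.2989]
ee_rot: [[-0.988, -0.154, -0.001], [-0.154, 0.988, -0.0], [0.001, -0.0, -1.0]]
contact_force: [-0.2, -0.3, -0.7]
width: 0.239
grip_force: 0.0
```

Call:
carry_out(rows="0 0 0 0; 0 0 0 0; 0 0 0 0; 0 0 0 0; 0 0 0 0")

```text
t: 39.77
ee_pos: [0.6239, 0.139, 0.2997]
ee_rot: [[-0.988, -0.154, 0.0], [-0.154, 0.988, -0.0], [-0.0, -0.0, -1.0]]
contact_force: [-0.1, 0.5, 0.3]
width: 0.009
grip_force: 0.0
```

Call:
carry_out(rows="0 0 0.2 0; 0 0 0.2 0; 0 0 0.15 0; 0 0 0.07 0; 0 0 0 0")

```text
t: 40.18
ee_pos: [0.6233, 0.1389, 0.2796]
ee_rot: [[-0.988, -0.154, -0.002], [-0.154, 0.988, -0.0], [0.002, -0.0, -1.0]]
contact_force: [-0.5, -0.4, -0.7]
width: 0.002
grip_force: 0.0
```

Call:
carry_out(rows="0 0 0 0; 0 0 0 0; 0 0 0 0")

```text
t: 40.43
ee_pos: [0.624, 0.139, 0.2814]
ee_rot: [[-0.988, -0.154, 0.001], [-0.154, 0.988, 0.0], [-0.001, -0.0, -1.0]]
contact_force: [0.1, 0.2, -0.7]
width: 0.005
grip_force: 0.0
```

Call:
carry_out(rows="0 0 0.03 0; 0 0 0 0; 0 0 0 0")

```text
t: 40.68
ee_pos: [0.6239, 0.139, 0.2802]
ee_rot: [[-0.988, -0.154, 0.0], [-0.154, 0.988, -0.0], [-0.0, -0.0, -1.0]]
contact_force: [-0.3, -0.4, 0.4]
width: 0.005
grip_force: 0.0
```

Call:
carry_out(rows="0 0 0.03 0; 0 0 0 0; 0 0 0 0")

```text
t: 40.93
ee_pos: [0.6238, 0.139, 0.2791]
ee_rot: [[-0.988, -0.154, -0.0], [-0.154, 0.988, -0.0], [0.0, 0.0, -1.0]]
contact_force: [0.1, -0.2, 0.3]
width: 0.006
grip_force: 0.0
```

Call:
carry_out(rows="0 0 0.02 0; 0 0 0 0; 0 0 0 0")

```text
t: 41.18
ee_pos: [0.6238, 0.139, 0.2786]
ee_rot: [[-0.988, -0.154, -0.0], [-0.154, 0.988, -0.0], [0.0, -0.0, -1.0]]
contact_force: [0.2, 0.2, -0.4]
width: 0.004
grip_force: 0.0
```

Call:
carry_out(rows="0 0 0.02 0; 0 0 0 0; 0 0 0 0")

```text
t: 41.43
ee_pos: [0.6238, 0.139, 0.278]
ee_rot: [[-0.988, -0.154, -0.0], [-0.154, 0.988, -0.0], [0.0, 0.0, -1.0]]
contact_force: [-0.6, -0.1, -0.2]
width: 0.002
grip_force: 0.0
```

Call:
carry_out(rows="0 0 0.01 0; 0 0 0 0; 0 0 0 0")

```text
t: 41.68
ee_pos: [0.6238, 0.139, 0.2777]
ee_rot: [[-0.988, -0.154, -0.0], [-0.154, 0.988, 0.0], [0.0, 0.0, -1.0]]
contact_force: [0.4, -0.5, -0.3]
width: 0.002
grip_force: 0.0
```

Call:
carry_out(rows="0 0 0.02 0; 0 0 0 0; 0 0 0 0")

```text
t: 41.93
ee_pos: [0.6239, 0.139, 0.2773]
ee_rot: [[-0.988, -0.154, 0.0], [-0.154, 0.988, 0.0], [-0.0, -0.0, -1.0]]
contact_force: [-0.6, -0.4, 0.4]
width: 0.008
grip_force: 0.5
```

Call:
carry_out(rows="0 0 0.01 0; 0 0 0 0; 0 0 0 0")

```text
t: 42.18
ee_pos: [0.6239, 0.139, 0.277]
ee_rot: [[-0.988, -0.154, 0.0], [-0.154, 0.988, 0.0], [-0.0, -0.0, -1.0]]
contact_force: [0.3, 0.3, 1.8]
width: 0.007
grip_force: 1.0
```

Call:
carry_out(rows="0 0 0.01 0; 0 0 0 0; 0 0 0 0")

```text
t: 42.43
ee_pos: [0.6239, 0.139, 0.2766]
ee_rot: [[-0.988, -0.154, 0.0], [-0.154, 0.988, 0.0], [-0.0, 0.0, -1.0]]
contact_force: [-0.4, -0.1, 2.4]
width: 0.001
grip_force: 1.0
```

Call:
carry_out(rows="0 0 0.01 0; 0 0 0 0; 0 0 0 0")

```text
t: 42.68
ee_pos: [0.6239, 0.1389, 0.2762]
ee_rot: [[-0.988, -0.154, -0.0], [-0.154, 0.988, -0.0], [0.0, -0.0, -1.0]]
contact_force: [0.1, 0.3, 1.5]
width: 0.005
grip_force: 0.9
```

Contact came at 0.2774, so the marker is at about 0.0446–0.0456, which matches the reading within a millimetre. I retreat and hand in.

Call:
carry_out(rows="0 0 -0.3 0; 0 0 -0.8 0; 0 0 -1 0; 0 0 -0.8 0; 0 0 -0.3 0")

```text
t: 43.1
ee_pos: [0.6247, 0.1391, 0.3774]
ee_rot: [[-0.988, -0.154, 0.006], [-0.154, 0.988, 0.001], [-0.006, -0.0, -1.0]]
contact_force: [0.9, -0.3, 0.3]
width: 0.006
grip_force: 0.0
```

Call:
carry_out(rows="0 0 0 0; 0 0 0 0; 0 0 0 0; 0 0 0 0; 0 0 0 0")

```text
t: 43.52
ee_pos: [0.6233, 0.1389, 0.3701]
ee_rot: [[-0.988, -0.154, -0.003], [-0.154, 0.988, -0.0], [0.003, 0.0, -1.0]]
contact_force: [0.3, -0.1, -0.7]
width: 0.009
grip_force: 0.0
```

```bash
python3 -c "
from h import *
s=manip.observe();print(s['t'],s['ee_pos']);print(manip.finish_job())"
```

```text
43.5167 [0.62327583 0.13890898 0.37011182]
the job is handed in; nothing more can be done
None
```

Handed in at 43.5 s, no verdict returned: the bracket was hanging on the hook when last seen at about 28 s (reading estimated at 44–45 mm), and the marker, overshot about 2.5 mm and lifted back, stands at about 45 mm by touch, not confirmed by camera; I viewed 11 pictures, one over the limit, and used all 200 camera calls.

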